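# Exchange the part behind the bottles on the service tray

### The arm

A 6-joint arm with a two-finger parallel gripper is mounted at the origin on a cart in front of the work surface, level with it; the furniture and walls round the work are solid. World frame = base frame: x ahead of the robot, y to its left, z up, the work surface at z = 0. Lengths are in m, angles in rad, forces in N, time in s.
With the tool pointing down it reaches from about 0.3 to 0.75 m from the base axis. Payload 8.5 kg.
Tool frame: the origin (TCP) lies midway between the tips of the shut fingers; the grasp point (between the pads) lies 19 mm behind it; z points along the fingers, y is the line along which they close (so a half turn about z gives the same grasp; the last joint's range is limited). The gripper opens to 85 mm and grips with 20 to 120 N. Pads are 22 mm wide; open, the fingers measure 114 mm over their backs; the gripper's body (76 mm by 85 mm) begins 54 mm behind the grasp point. The pads swing forward as they close: fully open they stand 13 mm farther back than shut.
Start: joints at [1.011, 0.381, 1.297, -0, 1.464, -0.215], TCP at [0.186, 0.518, 0.231] pointing down, gripper open.
Joint ranges: [-3.11, 3.11], [-0.89, 2.33], [0.22, 2.48], [-1.42, 4.56], [0.17, 2.85], [-2.88, 2.88]. Speed limits (rad/s): [2.39, 2.39, 3.14, 3.14, 3.14, 3.14].

### API

Orientations are given as a unit quaternion [w, x, y, z].
In Python, from plant import ctrl, claw, solve_ik, cams, spotter gives the robot as it stands. Calls block until the motion is done:
- ctrl.movep(position, orientation): joint-space move of the TCP to a pose.
- ctrl.move_l(position, v=0.15, orientation=None): straight line of the TCP; orientation=None keeps the orientation; v is the mean speed in m/s.
- ctrl.move_j(angles): joint-space move.
- claw.let_go() and claw.grab(grasp_force=None): open the fingers fully, or close them until they stop; grasp_force is the grip in N (None keeps the last).
- ctrl.hold(seconds).
- solve_ik(position, orientation): joint angles nearest the present ones, or None.
- ctrl.read_state(): the state.
- cams.read_camera(name): name is "scene" or "top" or "wrist"; returns a dict with "pixels" (420x560x3 uint8, blue, green, red), "range_z" (420x560 float32, m along the optical axis (not along the pixel's ray), 0 where there is no reading), "fov_y" (degrees; the focal length in pixels is half the picture's height over the tangent of half this angle, whatever the lens; pixels are square), "cx", "cy" (the principal point, pixels), "extrinsics" (4x4, takes a point from world to camera coordinates). Camera axes: x right, y down, z forward; pixel columns grow to the right and rows downward; lengths in m; the calibration is good to about 2 mm. A picture is of the moment at which its call begins.
A pose or a line that the arm cannot do raises ctrl.IKError and nothing moves.
- ctrl.close_job(): hands the job in; it is judged then, once.
Trained networks look in a picture, given as the dict that the camera call returned (one of the last four; its "shot" number tells which), for a name from the list of things; names that differ only in an ending like _2 or _b are one class to them, and where a whole thing is asked for, a point or a joint stands for the part that bears it (a point fixed in the world has none). Each returns a list of dicts, best first, with "conf" (0 to 1); they miss things now and then, are a little off and sometimes report something else, mostly with a low value. They report only what shows in the picture. A call takes as long as a camera call.
- spotter.cut_out(thing, picture): "pixels" (420x560 bool, what is visible of it) and "centre" ([column, row] in pixels, amid what is visible of it).
- spotter.pinpoint(thing, picture): "centre" ([column, row] in pixels: a listed point, or the origin of a listed thing).
The state is a dict: "clock": time; "joints": joint angles; "joint_velocities": joint speeds; "joint_efforts": joint torques, N m; "eef_pos": TCP position; "orientation": TCP orientation; "ft_force": force on the tool from outside, world axes, zero at the start; "moment": the same for the moment, N m; "opening": finger opening in m; "grasp_force": force on a finger pad.
Only numpy, scipy, OpenCV 4.12 (cv2) and the standard library are available. Lean on these libraries where they do the work, as an engineer would, in place of code of your own. Each camera call takes 0.05 s, during which the arm holds its last target. There are 200 camera calls.

### The job

The steel gear has to come out from behind the two bottles on the black service tray, and the brass bushing goes in its stead. First set both bottles aside, standing, on the blue mat; then lay the gear flat on the middle of the green disc of the grey plate, and then stand the brass bushing, flange up, on the middle of the white disc of the tray where the gear lay; last, with both parts exchanged, put each bottle back, standing, just where it stood on its yellow disc. Do not tip a bottle over, and do not disturb the ball bearing and the blue bracket.

Things in the scene. Friction and masses are not known exactly. Their poses are not given: they have to be found in the camera images.
- oil_bottle: Small white oil bottle with a pointed red dropper cap, 118 mm tall: round body 43 mm in diameter up to 82 mm, above it the narrow cap (21 mm wide at its foot). 70 g. Starts upright on one of the two yellow discs of the tray (which bottle is on which disc varies). Origin: centre of its underside, z up along the bottle. Loose, to be moved. A gripper whose palm comes down low over it must grip high on the body (about 75 mm up) so as not to strike the cap.
- clean_bottle: Grey cleaner bottle with a blue screw cap, 143 mm tall: round body 56 mm in diameter up to 124 mm, its shoulders rounded in at the top, then the 29 mm wide cap. 160 g. Starts upright on the other yellow disc. Origin: centre of its underside, z up along the bottle. Loose, to be moved. Grip it about 100 mm up.
- gear_24: Steel spur gear lying flat: toothed disc 48 mm in diameter and 10 mm thick with a hub 22 mm wide on top, 18 mm tall in all, 110 g. Starts on one of the two white discs of the tray, behind the bottles. Can be gripped across the teeth or by the hub. Origin: centre of its underside, z up. Loose, to be moved.
- bushing: Brass flanged bushing standing flange up: 34 mm in diameter, 28 mm tall, 50 g. It can be gripped across its 34 mm width. Starts on one of the two dark discs of the grey plate. Origin: centre of its underside, z up. Loose, to be moved.
- ball_bearing: Silver ball bearing, 35 mm in diameter, 11 mm tall, lying flat on the other white disc of the tray. Origin: centre of its underside. Loose; stays where it is.
- blue_bracket: Blue printed angle bracket, 40 x 30 mm and 35 mm tall, on the other dark disc of the grey plate. Origin: centre of its underside. Loose; stays where it is.
- tray: Black service tray with an aluminium edge, 150 mm (its x) by 180 mm (its y), a low stand on four corner pillars, its flat top without rims 32 mm above the bench, fixed. Origin: centre of the foot, at bench height; its x axis points to the rear row, away from the robot apart from the yaw. Flush discs on its top (z = 32 mm): two yellow, 64 mm in diameter, in front at x = -30 mm, y = +50 and -50 mm; two white, 54 mm in diameter, behind at x = +40 mm, y = +40 and -40 mm.
- mat: Blue mat on a low aluminium-edged stand with four corner pillars, 150 mm (its x) by 200 mm (its y), its flat top 32 mm above the bench, fixed, empty at the start. Origin: centre of the foot, at bench height; z up.
- plate: Grey plate with an aluminium edge, 150 mm (its x) by 180 mm (its y), a low stand on four corner pillars, its flat top 32 mm above the bench, fixed. Origin: centre of the foot, at bench height; its x axis points away from the robot apart from the yaw. Flush discs on its top (z = 32 mm): one green, 56 mm in diameter, at x = +35 mm, y = 0, empty at the start; two dark ones, 48 mm in diameter, at x = -35 mm, y = +55 and -55 mm.

How it is judged:
By the outcome, as a careful person would: the job done as asked, in the order asked, and still so for the second after the job is handed in, with the robot touching nothing.
It also fails if it takes over 136 s, if anything falls off the work surface, if the arm or the gripper's body presses on something with over 40 N, if the wrist force passes 120 N, or if a joint passes its speed limit or range.

## Working session

There is one attempt and no reset: what is moved stays moved. The work goes in short steps, each a Python script; the robot and the scene stay as the last script left them, time stands still between calls to the robot, and variables do not carry over. Pictures are saved under pics/ and viewed, at most 14 in all, crops included, and the job is handed in when it is done.

```bash
ls; mkdir -p pics
cat > h.py <<'E'
import numpy as np, cv2
from plant import ctrl, claw, solve_ik, cams, spotter
def K(p):
    f=p["pixels"].shape[0]/2/np.tan(np.radians(p["fov_y"])/2); return f,p["cx"],p["cy"]
def cloud(p):
    f,cx,cy=K(p); z=p["range_z"].astype(float); v,u=np.mgrid[:z.shape[0],:z.shape[1]]
    c=np.stack([(u-cx)*z/f,(v-cy)*z/f,z],-1); T=np.linalg.inv(p["extrinsics"])
    w=c@T[:3,:3].T+T[:3,3]; w[z<=0]=np.nan; return w
def ray(p,uv,zw):
    f,cx,cy=K(p); T=np.linalg.inv(p["extrinsics"]); d=T[:3,:3]@np.array([(uv[0]-cx)/f,(uv[1]-cy)/f,1]); o=T[:3,3]
    return o+d*(zw-o[2])/d[2]
E
python3 - <<'E'
from h import *
print(ctrl.read_state())
for n in ("top","scene"):
    p=cams.read_camera(n); cv2.imwrite(f"pics/{n}0.png",p["pixels"]); w=cloud(p)
    print(n,p["fov_y"],p["cx"],p["cy"],np.linalg.inv(p["extrinsics"]).round(3).tolist())
    for t in "oil_bottle clean_bottle gear_24 bushing ball_bearing blue_bracket tray mat plate".split():
        for r in spotter.cut_out(t,p)[:2]:
            q=w[r["pixels"]]; q=q[~np.isnan(q[:,0])]
            print(t,round(r["conf"],2),np.round(r["centre"]),np.median(q,0).round(3) if len(q) else None, np.percentile(q,[2,98],axis=0).round(3).tolist() if len(q) else '')
        for r in spotter.pinpoint(t,p)[:2]: print("   pin",round(r["conf"],2),np.round(r["centre"],1), ray(p,r["centre"],0 if t in("tray","mat","plate") else .032).round(3))
E
```

```text
pics
{'clock': 0.0, 'joints': array([ 1.01069892e+00,  3.81225885e-01,  1.29828071e+00,  3.58130866e-06,
        1.46360984e+00, -2.15334344e-01]), 'joint_velocities': array([ 0.00073431,  0.00018834,  0.00109003,  0.00034493,  0.00115451,
       -0.0001011 ]), 'joint_efforts': array([-7.53441827e-05, -4.48471642e+01, -2.31276405e+01, -1.96437172e-04,
        4.81726442e-03, -7.45991343e-06]), 'eef_pos': array([0.18574115, 0.517368  , 0.23068901]), 'orientation': array([-2.89700391e-04,  1.71529211e-01,  9.85178740e-01, -7.04667823e-04]), 'ft_force': array([-0.19420473,  0.22352461, -0.24270252]), 'moment': array([ 0.01248611, -0.02422352,  0.00271587]), 'grasp_force': 0.0, 'opening': 0.08542553855885997}
top 46.3798692614174 275.7037240122356 211.30298617350036 [[0.025, -0.994, 0.109, 0.402], [-1.0, -0.025, -0.003, -0.002], [0.006, -0.109, -0.994, 1.124], [0.0, 0.0, 0.0, 1.0]]
oil_bottle 0.8 [400. 228.] [ 0.484 -0.27   0.1  ] [[0.467, -0.294, 0.045], [0.505, -0.258, 0.145]]
   pin 0.72 [394.4 228.4] [ 0.49  -0.271  0.032]
   pin 0.41 [182.5 217.9] [0.501 0.202 0.032]
clean_bottle 0.
[... 1976 characters left out ...]
0.032]
blue_bracket 0.76 [230. 171.] [0.499 0.213 0.04 ] [[0.481, 0.19, 0.031], [0.525, 0.221, 0.068]]
   pin 0.83 [230.9 174.7] [0.504 0.213 0.032]
   pin 0.36 [212.6 155.2] [0.521 0.302 0.032]
tray 0.86 [378. 284.] [ 0.482 -0.241  0.031] [[0.422, -0.322, 0.003], [0.59, -0.156, 0.036]]
tray 0.74 [369. 251.] [ 0.539 -0.19   0.042] [[0.521, -0.202, 0.033], [0.559, -0.17, 0.052]]
   pin 0.83 [369.5 279.3] [ 0.513 -0.223  0.   ]
mat 0.59 [293. 212.] [0.526 0.019 0.031] [[0.449, -0.076, 0.006], [0.612, 0.122, 0.035]]
   pin 0.69 [291.5 216.3] [0.529 0.024 0.   ]
plate 0.64 [234. 162.] [0.551 0.241 0.031] [[0.463, 0.152, 0.013], [0.626, 0.337, 0.035]]
   pin 0.82 [231.7 169.1] [0.54  0.252 0.   ]
```

```bash
cat > m.py <<'E'
from h import *
p=cams.read_camera("top"); w=cloud(p); 
b=p["pixels"].astype(int); z=w[...,2]
flat=(abs(z-.032)<.006)
R={"tray":(-.35,-.11),"mat":(-.10,.14),"plate":(.145,.36)}
for n,(a,c) in R.items():
    m=flat&(w[...,1]>a)&(w[...,1]<c)&(w[...,0]>.38)&(w[...,0]<.68)
    if n=="tray": m|=(z>.036)&(w[...,1]>a)&(w[...,1]<c)&(w[...,0]>.5)&(w[...,0]<.6)&(z<.06)
    m=cv2.morphologyEx(m.astype(np.uint8),cv2.MORPH_OPEN,np.ones((3,3)))>0
    r=cv2.minAreaRect((w[m][:,:2]*1000).astype(np.float32)); print(n,r, np.median(z[m]))
hsv=cv2.cvtColor(p["pixels"],cv2.COLOR_BGR2HSV).astype(int)
def fit(name,m):
    q=w[m][:,:2]*1000
    h=cv2.convexHull(q.astype(np.float32)); (c,r)=cv2.minEnclosingCircle(h); print(name,m.sum(),np.round(c),round(r,1),q.mean(0).round(1))
fit("green",flat&(hsv[...,0]>40)&(hsv[...,0]<85)&(hsv[...,1]>80)&(w[...,1]>.145)&(w[...,0]>.45))
# object tops
def topfit(name,x,y,r,lo,hi):
    m=(np.hypot(w[...,0]-x,w[...,1]-y)<r)&(z>lo)&(z<hi); fit(name,m)
topfit("cleancap",.464,-.175,.06,.155,.19)
topfit("oilbody",.484,-.27,.05,.108,.118); topfit("oilcap",.484,-.27,.05,.12,.16)
topfit("bushing",.523,.31,.03,.05,.07)
topfit("gear",.538,-.187,.035,.038,.06); topfit("gearhub",.538,-.187,.035,.046,.06)
cv2.imwrite("pics/top1.png",cv2.resize(p["pixels"][140:290,80:440],(792,330),interpolation=cv2.INTER_CUBIC))
E
python3 m.py
```

```text
tray ((507.3143310546875, -224.15106201171875), (150.3387908935547, 180.4810028076172), 12.099961280822754) 0.03246330242324125
mat ((573.068359375, 35.56825256347656), (238.29734802246094, 206.43040466308594), 9.125865936279297) 0.032144681758805915
plate ((586.263671875, 241.9400634765625), (181.43673706054688, 229.92311096191406), 75.26203155517578) 0.03219620971233428
green 498 [729. 272.] 178.1 [582.8 242.9]
cleancap 190 [ 468. -181.] 14.8 [ 467.1 -180.2]
oilbody 12 [ 489. -277.] 11.1 [ 486.9 -272.8]
oilcap 79 [ 488. -279.] 10.4 [ 487.6 -277.5]
bushing 166 [528. 314.] 17.4 [527.7 313.9]
gear 308 [ 545. -181.] 31.0 [ 537.7 -176.5]
gearhub 60 [ 538. -172.] 15.3 [ 537.8 -176.5]
```

View pics/top1.png

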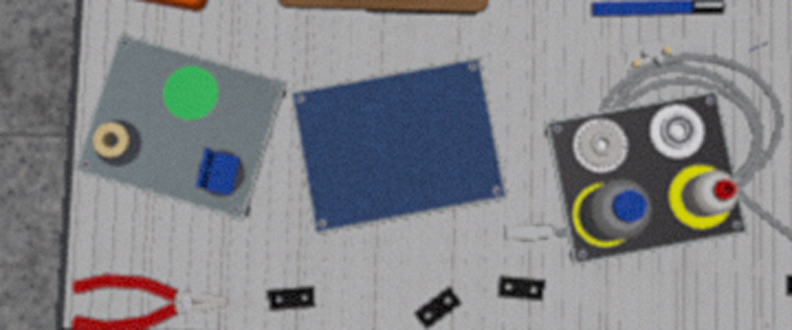

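View pics/scene0.png

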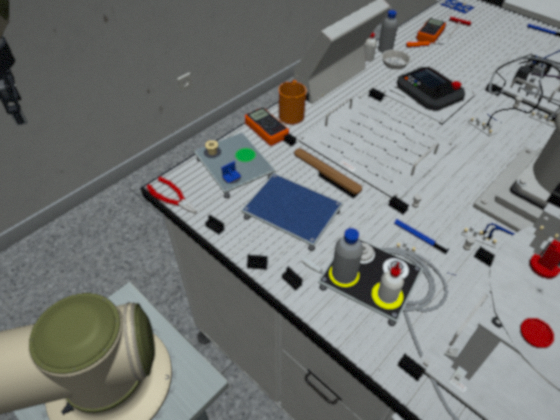

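The top view shows the gear on the left white disc with the clean bottle in front of it. The bearing and the oil bottle are on the right of the tray. The bushing is on the left dark disc of the plate and the bracket on the right one, with the mat empty between. The tray fit (507, -224, 12.1°) agrees with both bottles and the gear to about 1 mm. Next I'll refine the mat and plate, then start.

```bash
cat >> h.py <<'E'
def quat(phi):  # tool down, fingers closing along world angle phi (deg); variant with smaller wrist angle
    a=np.radians(phi+90)/2; return np.array([0,np.cos(a),np.sin(a),0])
def best(pos,phi):
    c=[]
    for k in (0,180):
        q=solve_ik(pos,quat(phi+k))
        if q is not None: c.append((abs(q[5]),quat(phi+k)))
    return min(c,key=lambda t:t[0])[1]
def R(phi): a=np.radians(phi); return np.array([[np.cos(a),-np.sin(a)],[np.sin(a),np.cos(a)]])
TR=(np.array([.5073,-.2242]),12.1)
def at(fr,x,y): return fr[0]+R(fr[1])@np.array([x,y])
def goto(xy,z,phi):
    p=[*xy,z]; ctrl.movep(p,best(p,phi))
def pick(xy,zt,zup,phi,force,zapp=None):
    goto(xy,zapp or zup,phi); ctrl.move_l([*xy,zt],v=.2); claw.grab(force)
    s=ctrl.read_state(); print("grip",s["opening"],s["grasp_force"],s["clock"])
    ctrl.move_l([*xy,zup],v=.2); s=ctrl.read_state(); print("up",s["opening"],s["grasp_force"],s["ft_force"].round(1))
def place(xy,zt,zup,phi,zend=None):
    goto(xy,zup,phi); ctrl.move_l([*xy,zt+.015],v=.2); ctrl.move_l([*xy,zt],v=.05)
    print("down",ctrl.read_state()["ft_force"].round(1)); claw.let_go()
    ctrl.move_l([*xy,zend or zup],v=.2); print("t",ctrl.read_state()["clock"])
E
python3 - <<'E'
from h import *
p=cams.read_camera("top"); w=cloud(p); z=w[...,2]
hsv=cv2.cvtColor(p["pixels"],cv2.COLOR_BGR2HSV).astype(int); H,S,V=[hsv[...,i] for i in range(3)]
def box(a,b,c,d): return (w[...,0]>a)&(w[...,0]<b)&(w[...,1]>c)&(w[...,1]<d)
def big(m):
    n,l,s,_=cv2.connectedComponentsWithStats(m.astype(np.uint8)); return l==1+np.argmax(s[1:,4])
flat=abs(z-.032)<.008
m=big(box(.4,.65,-.1,.15)&flat&(H>95)&(H<130)&(S>80)); print("mat",cv2.minAreaRect((w[m][:,:2]*1000).astype(np.float32)))
g=big(box(.45,.7,.15,.36)&flat&(H>40)&(H<85)&(S>80)); print("green",w[g][:,:2].mean(0)*1000,cv2.minEnclosingCircle((w[g][:,:2]*1000).astype(np.float32)))
m=cv2.morphologyEx((box(.42,.66,.14,.36)&flat).astype(np.uint8),cv2.MORPH_OPEN,np.ones((7,7)));m=big(m)
print("plate",cv2.minAreaRect((w[m][:,:2]*1000).astype(np.float32)))
E
```

```text
mat ((534.4827880859375, 28.646347045898438), (141.9229278564453, 191.1775360107422), 12.327851295471191)
green [581.76213548 242.68582704] ((581.9580688476562, 242.94320678710938), 28.67926597595215)
plate ((547.7800903320312, 252.17657470703125), (181.11305236816406, 150.106689453125), 75.27181243896484)
```

```bash
cat >> h.py <<'E'
MAT=(np.array([.5345,.0286]),12.3); PL=(np.array([.5478,.2522]),-14.7)
E
python3 - <<'E'
from h import *
for n,xy,z,f in [("t",at(TR,-30e-3,50e-3),.113,TR),("o",at(TR,-.03,-.05),.088,TR),("m1",at(MAT,0,.05),.113,MAT),("g",at(PL,.035,0),.035,PL),("b",at(PL,-.035,.055),.035,PL)]:
    q=best([*xy,z],f[1]); print(n,xy.round(4),solve_ik([*xy,z],q).round(2))
pick(at(TR,-.03,.05),.113,.18,TR[1],50,.2)
place(at(MAT,0,.05),.114,.18,MAT[1])
p=cams.read_camera("top"); cv2.imwrite("pics/a1.png",p["pixels"])
E
```

```text
t [ 0.4675 -0.1816] [-0.61  0.42  1.61 -0.    1.11 -0.82]
o [ 0.4884 -0.2794] [-0.73  0.54  1.47 -0.    1.13 -0.94]
m1 [0.5238 0.0775] [-0.08  0.46  1.54 -0.    1.14 -0.29]
g [0.5817 0.2433] [ 0.21  0.71  1.32 -0.    1.12  0.47]
b [0.5279 0.3143] [ 0.34  0.68  1.37 -0.    1.09  0.6 ]
grip 0.05501732647032275 52.31201112270355 5.6333
up 0.05503405034987849 53.10946047306061 [-0.9  0.1 -0.8]
down [ 0.5 -1.2  2.3]
t 8.9083
```

View pics/a1.png

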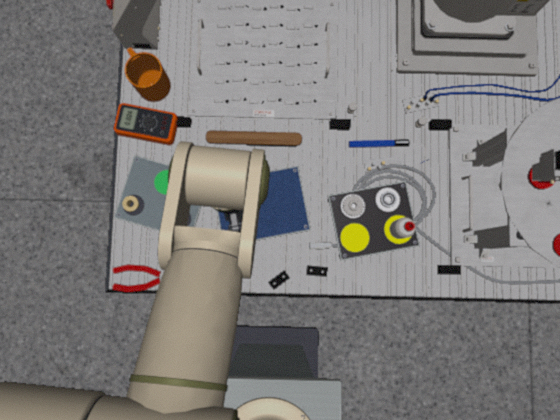

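Fast and clean: the left yellow disc at (354, 237) is empty. The arm hides the bottle on the mat, so I'll check it after the oil bottle.

```bash
cat > look.py <<'E'
from h import *
def look(n,js=None):
    p=cams.read_camera("top"); w=cloud(p); cv2.imwrite(f"pics/{n}.png",cv2.resize(p["pixels"][110:290,100:460],(720,360),interpolation=cv2.INTER_CUBIC))
    return p,w
def topfit(w,name,x,y,r,lo,hi):
    m=(np.hypot(w[...,0]-x,w[...,1]-y)<r)&(w[...,2]>lo)&(w[...,2]<hi)
    if m.sum()<5: print(name,"none"); return
    q=(w[m][:,:2]*1000).astype(np.float32); c,rr=cv2.minEnclosingCircle(q); print(name,m.sum(),"circ",np.round(c,1),round(rr,1),"mean",q.mean(0).round(1),"z",np.median(w[m][:,2]).round(3))
E
python3 - <<'E'
from look import *
s=ctrl.read_state(); x=s["eef_pos"]; ctrl.move_l([x[0],x[1],.25],v=.2)
pick(at(TR,-.03,-.05),.088,.17,TR[1],40,.23)
place(at(MAT,0,-.05),.089,.17,MAT[1],.25)
goto(at(TR,.04,.04)-[.12,.0],.25,TR[1])
p,w=look("a2")
m1,m2=at(MAT,0,.05),at(MAT,0,-.05); print(m1,m2)
topfit(w,"clean",*m1,.04,.155,.19); topfit(w,"oil",*m2,.04,.12,.16)
ctrl.move_j([0.9,.2,1.3,0,1.6,0])
p,w=look("a3")
topfit(w,"clean",*m1,.04,.155,.19); topfit(w,"oil",*m2,.04,.12,.16)
topfit(w,"gear",*at(TR,.04,.04),.032,.037,.06);topfit(w,"hub",*at(TR,.04,.04),.032,.046,.06);topfit(w,"bearing",*at(TR,.04,-.04),.03,.037,.06)
hsv=cv2.cvtColor(p["pixels"],cv2.COLOR_BGR2HSV).astype(int)
Y=(hsv[...,0]>20)&(hsv[...,0]<38)&(hsv[...,1]>150)&(abs(w[...,2]-.032)<.008)
for y in(.05,-.05):
    c=at(TR,-.03,y); m=Y&(np.hypot(w[...,0]-c[0],w[...,1]-c[1])<.045); print("yellow",c,w[m][:,:2].mean(0).round(4))
E
```

```text
grip 0.04203100004508378 40.312069058418274 12.1417
up 0.041984062350606005 40.59585750102997 [ 0.1 -0.  -0.9]
down [-0.3 -0.  -0.8]
t 16.125
[0.52384848 0.07745228] [ 0.54515152 -0.02025228]
clean 182 circ [523.2  77.4] 14.4 mean [522.4  77.1] z 0.174
oil 78 circ [544.6 -20. ] 10.1 mean [543.6 -20. ] z 0.128
clean 182 circ [523.3  77.6] 14.5 mean [522.4  77.1] z 0.174
oil 77 circ [544.4 -20.3] 10.2 mean [543.6 -20.1] z 0.128
gear 318 circ [ 535.5 -174.5] 26.9 mean [ 537.2 -176.1] z 0.043
hub 68 circ [ 540.1 -174.4] 20.8 mean [ 538.2 -176.4] z 0.05
bearing 173 circ [ 552. -255.] 27.4 mean [ 554.2 -254.6] z 0.043
yellow [ 0.46748557 -0.1815994 ] [ 0.4679 -0.1821]
yellow [ 0.48844743 -0.27937772] [ 0.4885 -0.2799]
```

View pics/a3.png

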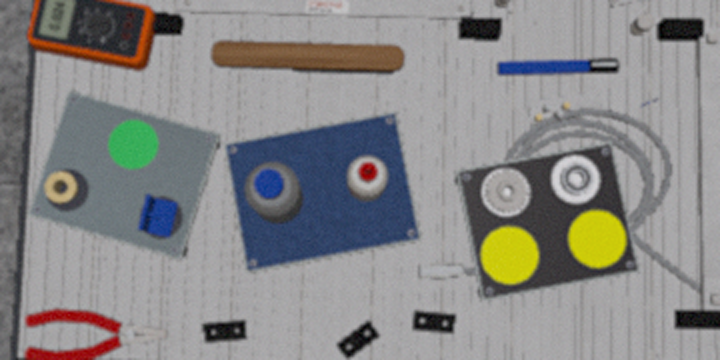

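Both bottles stand on the mat, clean at (268, 185) and oil at (368, 175). The tray shows two bare yellow discs, the gear at (505, 191) and the bearing at (575, 180), both undisturbed. Next is the gear.

Run:
```python
from look import *
g=at(TR,.04,.04)
goto(g,.24,TR[1]); ctrl.move_l([*g,.06],v=.2); ctrl.move_l([*g,.034],v=.05)
print(ctrl.read_state()["ft_force"].round(1)); claw.grab(50)
s=ctrl.read_state(); print("grip",s["opening"],s["grasp_force"],s["ft_force"].round(1))
ctrl.move_l([*g,.08],v=.1); s=ctrl.read_state(); print(s["opening"],s["ft_force"].round(1),s["clock"])
p=cams.read_camera("wrist"); cv2.imwrite("pics/w1.png",p["pixels"])
```

```text
[-0.5  0.1 -0.2]
grip 0.04447038273620317 50.012510125525296 [-1.9  0.3  5.5]
0.04454130700598708 [-0.1 -0.5 -1.2] 24.7167
```

View pics/w1.png

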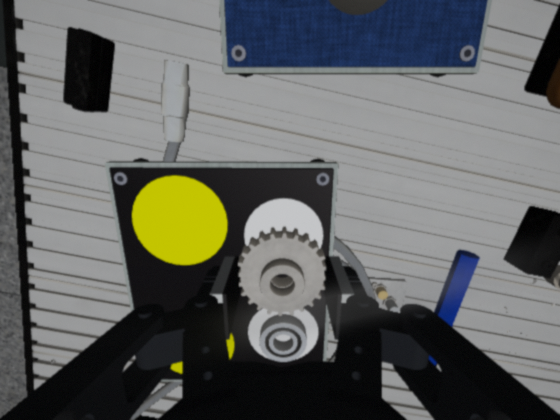

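The gear sits level between the pads at (283, 275), clear of the white disc and the bearing. Placing it.

Run:
```python
from look import *
g=at(TR,.04,.04); ctrl.move_l([*g,.25],v=.25)
place(at(PL,.035,0),.035,.25,PL[1])
b=at(PL,-.035,.055)
goto(b,.15,PL[1])
ctrl.move_j([-0.3,.0,1.3,0,1.8,0])
p,w=look("a4"); c=at(PL,.035,0); print(c,b)
topfit(w,"gear",*c,.03,.039,.06);topfit(w,"hub",*c,.02,.047,.06);topfit(w,"bush",*b,.03,.05,.07); print(ctrl.read_state()["clock"])
```

```text
down [-1.  -0.6  1.5]
t 30.4667
[0.58165437 0.24331847] [0.52790232 0.31428125]
gear 300 circ [579.9 242.7] 24.1 mean [579.8 242. ] z 0.043
hub 58 circ [580.4 242.4] 11.2 mean [580.5 242.8] z 0.051
bush 167 circ [527.7 313.6] 16.9 mean [527.6 313.8] z 0.06
32.6833
```

View pics/a4.png

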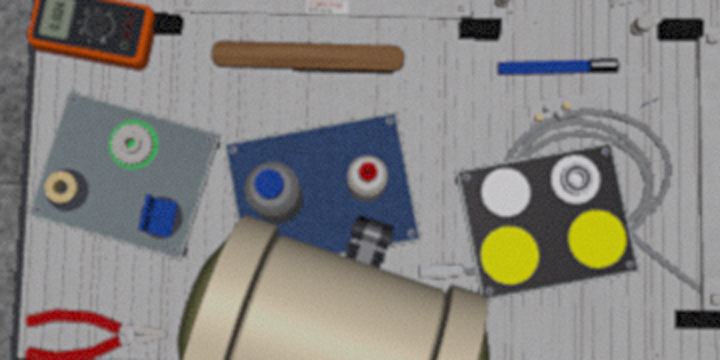

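The gear lies on the green disc at (132, 145), within about 1.5 mm of its middle, and everything else is undisturbed. Now the bushing.

Run:
```python
from look import *
print(ctrl.read_state()["eef_pos"])
b=at(PL,-.035,.055); g=at(TR,.04,.04)
pick(b,.038,.25,PL[1],35,.25)
place(g,.039,.25,TR[1])
ctrl.move_j([0.9,.2,1.3,0,1.6,0])
p,w=look("a5"); print(g)
topfit(w,"bush",*g,.03,.05,.07); topfit(w,"bearing",*at(TR,.04,-.04),.022,.039,.06); print(ctrl.read_state()["clock"])
```

```text
[0.39455686 0.00133933 0.40382514]
grip 0.03244980672721681 34.829338788986206 35.825
up 0.03283021893562914 34.763814210891724 [-0.5 -0.3 -0.2]
down [-0.4 -0.3 -0.6]
t 42.175
[ 0.53802659 -0.17670393]
bush 152 circ [ 537.3 -176.5] 17.2 mean [ 536.8 -176.3] z 0.06
bearing 152 circ [ 554.2 -254.9] 17.8 mean [ 553.8 -254.7] z 0.043
44.7417
```

View pics/a5.png

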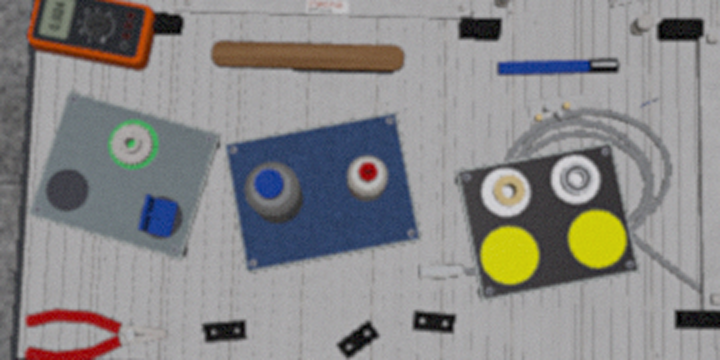

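The bushing stands centred on the white disc at (507, 191), and the bearing hasn't moved. Now the bottles go back, oil first.

Run:
```python
from look import *
pick(at(MAT,0,-.05),.089,.17,MAT[1],40,.25)
place(at(TR,-.03,-.05),.089,.17,TR[1],.25)
pick(at(MAT,0,.05),.114,.2,MAT[1],50,.25)
place(at(TR,-.03,.05),.114,.2,TR[1],.26)
ctrl.move_j([0.9,.2,1.3,0,1.6,0])
p,w=look("a6")
topfit(w,"clean",*at(TR,-.03,.05),.04,.155,.19); topfit(w,"oil",*at(TR,-.03,-.05),.04,.12,.16)
topfit(w,"bush",*at(TR,.04,.04),.03,.05,.07); print(ctrl.read_state()["clock"])
```

```text
grip 0.04155425064723391 40.349353551864624 48.2667
up 0.04184786153636297 40.6065970659256 [-0.3 -0.9 -1.1]
down [2.6 0.7 3.6]
t 52.25
grip 0.05462032232751002 52.43178069591522 54.8083
up 0.054998052559569334 53.09693098068237 [-0.2  0.3 -1.7]
down [0.  0.6 5.2]
t 58.6833
clean 191 circ [ 467.  -181.5] 14.5 mean [ 466.3 -180.2] z 0.174
oil 82 circ [ 487.3 -279.3] 10.5 mean [ 486.9 -277.4] z 0.128
bush 155 circ [ 537.  -176.3] 17.0 mean [ 536.9 -176.3] z 0.06
61.1583
```

View pics/a6.png

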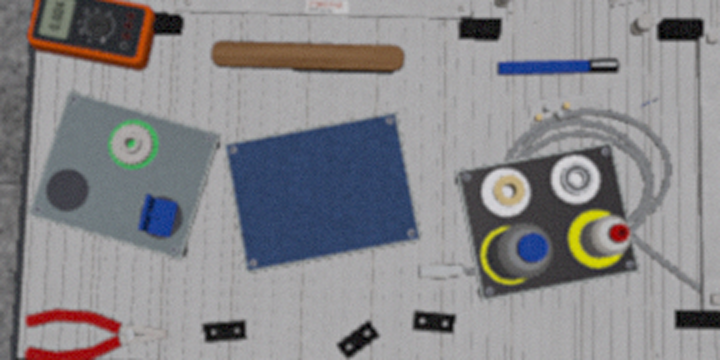

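Both bottles stand on their yellow discs, clean at (530, 248) and oil at (615, 235), within about 1 mm of where they started. Everything else is in place, so I'm handing in.

```bash
python3 -c "
from h import *
print(ctrl.close_job())"
```

```text
the job is handed in; nothing more can be done
None
```

The job is done and handed in at about 61 s of the 136 s allowed: the gear is on the green disc, the bushing on its white disc, both bottles are back standing on their yellow discs, all within about 2 mm, and the bearing and bracket look undisturbed in the last picture.

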